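# Show which fossil goes into which dish

### The arm

A 6-joint arm with a two-finger parallel gripper is mounted at the origin on the work surface. World frame = base frame: x ahead of the robot, y to its left, z up, the work surface at z = 0. Lengths are in m, angles in rad, forces in N, time in s.
With the tool pointing down it reaches from about 0.275 to 0.975 m from the base axis. Payload 8.4 kg.
Tool frame: the origin (TCP) lies at the very end of the fingers, on their centre line; the grasp point (between the pads) lies 19 mm behind it; z points along the fingers, y is the direction in which the jaws open and shut (so a half turn about z gives the same grasp; the last joint's range is limited). The gripper opens to 92 mm and grips with 3 to 60 N. Pads are 20 mm wide; open, the fingers measure 128 mm over their backs; the gripper's body (75 mm by 189 mm) begins 69 mm behind the grasp point.
Start: joints at [-1.247, 0.353, 1.633, -0, 1.155, -0.002], TCP at [0.2, -0.592, 0.215] pointing down, gripper open.
Joint ranges: [-2.63, 2.63], [-0.92, 2.1], [0.06, 2.66], [-1.3, 4.44], [0, 2.69], [-3.02, 3.02]. Speed limits (rad/s): [2.22, 2.22, 2.79, 3.14, 3.14, 3.14].

### API

Orientations are given as a unit quaternion [x, y, z, w].
In Python, from cell import env gives the robot as it stands.
- The arm moves only by the tool arm_command, never from a script. Its argument "steps" is a list of rows, each an object with "xyz": the shift along the tool's x, y, z in cm, a list of three; "delta_rot": the turn, a rotation vector about the tool's x, y, z in degrees, a list of three; "gripper": the closure, from -1 (fully open) to 1 (shut). In form: [{"xyz": [dx, dy, dz], "delta_rot": [wx, wy, wz], "gripper": gripper}, ...]. A call has 1 to 5 rows; each row shifts and turns the commanded pose from where the row before left it, along the tool's axes as they then stand; what a row does not reach is not made up. A row lasts 1/10 s, in which the tool goes at most 50 mm and 8.59 degrees, less where a joint would pass 70% of its speed; a pose out of reach is approached as far as the arm can. A call with a gripper value outside its range is refused whole. The fingers move at their own pace and stop on an object; "force" is the grip in N (left out, the last holds). Time passes only in rows, so rows that do not move let the fingers close. It gives the time, the measured TCP pose, the force and the opening at its end, in the units of the state.
- env.observe(): the state, without advancing time (a new reading comes with each control period).
- env.snapshot(name): name is "side" or "top" or "wrist"; returns the picture (420x560x3 uint8, red, green, blue); there is no depth.
- env.camera_params(name): a dict with "intrinsics" (3x3 intrinsics, pixels), "pose" (4x4, takes a point from camera to world coordinates). Camera axes: x right, y up, looking along -z (the intrinsics and any distortion apply to the point x, -y, -z); pixel columns grow to the right and rows downward; lengths in m; the calibration is good to about 2 mm. A picture is of the moment at which its call begins: read the wrist's pose just before it. camera_params takes no time and is no camera call; for the wrist camera it gives the pose at the moment of the call.
- env.close_job(): hands the job in, once; it reports no verdict.
The state is a dict: "time": time; "joint_pos": joint angles; "qvel": joint speeds; "effort": joint torques, N m; "tool_pos": TCP position; "tcp_rot": TCP orientation; "force": force on the tool from outside, world axes, zero at the start; "wrist_torque": the same for the moment, N m; "opening": finger opening in m.
Only numpy, scipy, OpenCV 4.12 (cv2) and the standard library are available. Lean on these libraries where they do the work, as an engineer would, in place of code of your own. Each camera call takes 0.05 s, during which the arm holds its last target.

### The job

Show a student which fossil to take out of the wooden specimen case and which dish to put it in: with the fingertips, push the case's clear sliding cover fully open by its black strip, then point straight down at the ammonite from just above it (about 2 cm) and stay there for two seconds, then point in the same way at the middle of the empty blue dish for two seconds. Only point: do not touch or move the specimens or the dishes, and leave everything else on the bench where it is.

Things in the scene. Friction and masses are not known exactly. Their poses are not given: they have to be found in the camera images.
- case: Wooden specimen case fixed to the bench, 200 mm (its x) by 360 mm (its y) by 40 mm high, walls 12 mm. Origin: centre of its underside; z up. Dividers 24 mm high make eight compartments of 85 by 82 mm. The +y half lies under a fixed clear pane and holds other stones and shells; the -y half lies under the sliding clear cover and holds the four loose specimens, one each, in any order.
- cover (a joint): How far the clear sliding cover has moved along the case's +y axis, over the fixed pane: 0 m shut, 0.155 m fully open against its stop. It stands between 0 and 0.03 m at the start. It stays where it is left; it takes about 1.5 N to slide.
- cover_strip (a point): Middle of the top of the black strip that stands on the cover along its -y edge: 80 mm long (case x), 10 mm wide (case y), 20 mm high; its top is 57 mm above the bench, the cover's upper face 37 mm and the case walls 40 mm. Pushing its -y face towards the case's +y opens the cover. With the cover open the strip lies across the middle of the case.
- ammonite_top (a point): Centre of the upper side of the ammonite: a brown, ribbed, spirally coiled shell about 40 mm across, lying flat on a round pale stone 50 mm across, 20 mm high in all, loose on the 6 mm floor of its compartment; this point is 26 mm above the bench.
- trilobite_top (a point): Centre of the upper side of the trilobite: a black ribbed fossil on a grey slab 46 by 38 mm, 19 mm high in all, loose.
- quartz_top (a point): Top centre of the quartz: pale violet crystals on a grey stone 40 by 34 mm, 23 mm high in all, loose.
- pyrite_top (a point): Top centre of the pyrite: a cluster of brass-coloured cubes about 35 mm across, 20 mm high, loose.
- empty_dish_rim (a point): Centre of the mouth of the empty blue dish: round, 90 mm across the rim, 18 mm high, inner floor 4 mm above the bench; loose on the bench. This point is 18 mm above the bench.
- used_dish_rim (a point): Centre of the mouth of the other blue dish, the same in size and colour, but with brown rock chips in it that stand up to 22 mm above the bench; loose.
- wash_bottle: White plastic wash bottle with a blue cap and bent spout, 60 mm across, about 185 mm tall, loose. Origin: centre of its underside.
- jar: Jar with a white lid, 60 mm across, 75 mm tall, loose. Origin: centre of its underside.
- brush: Small brush 170 mm long lying on the bench between the dishes and the microscope, loose.
- loupe: Black hand lens, 48 mm across with an 85 mm handle, lying on the bench, loose. Origin: under the centre of the lens.
Things that resemble listed ones, but are neither listed nor needed, are in the scene too. Leave any pink look-alike of the part that bears empty_dish_rim alone.

How it is judged:
On the way, in this order (a step that is already met when the one before it is completed fails the run):
1. the cover is pushed fully open (at least 140 of 155 mm) (value of joint cover above 0.14 m), for 0.2 s.
2. with the cover open, the tool points at the ammonite from just above (within 18 mm sideways, fingertips no more than about 40 mm above it) for 1.5 s (value of joint cover above 0.14 m and horizontal distance between the grasp point and ammonite_top below 0.018 m and z of the grasp point in the frame of ammonite_top between 0.016 and 0.06 m), for 1.5 s.
3. the tool points at the middle of the empty dish from just above (within 30 mm sideways, fingertips no more than about 40 mm above its rim) for 1.5 s (value of joint cover above 0.14 m and horizontal distance between the grasp point and empty_dish_rim below 0.03 m and z of the grasp point in the frame of empty_dish_rim between 0.016 and 0.06 m), for 1.5 s.
At the end, for the whole second after the job is handed in: The cover stands fully open (at least 140 of 155 mm); the specimens and dishes are where they were (within 10 mm) and the other things on the bench too (within 20 mm) (value of joint cover above 0.14 m and distance of each of ammonite_top, trilobite_top, quartz_top, pyrite_top, empty_dish_rim, used_dish_rim from where it was at the start of the episode below 0.01 m and distance of each of wash_bottle, jar, brush, loupe from where it was at the start of the episode below 0.02 m); the robot touches nothing.
It fails at once if the robot touches a specimen or a dish (more than 0.5 N) (contact force between any of the arm, the fingers and ammonite above 0.5 N or contact force between any of the arm, the fingers and trilobite above 0.5 N or contact force between any of the arm, the fingers and quartz above 0.5 N or contact force between any of the arm, the fingers and pyrite above 0.5 N or contact force between any of the arm, the fingers and empty_dish above 0.5 N or contact force between any of the arm, the fingers and used_dish above 0.5 N).
It fails at once if a specimen or a dish is moved or lifted by more than 10 mm (distance of any of ammonite_top, trilobite_top, quartz_top, pyrite_top, empty_dish_rim, used_dish_rim from where it was at the start of the episode above 0.01 m).
It fails at once if another thing on the bench is pushed or lifted by more than 20 mm (distance of any of wash_bottle, jar, brush, loupe from where it was at the start of the episode above 0.02 m).
It also fails if it takes over 51 s, if anything falls off the work surface, if the arm or the gripper's body presses on something with over 40 N, if the wrist force passes 120 N, or if a joint passes its speed limit or range.

## Working session

There is one attempt and no reset: what is moved stays moved. The work goes in short steps, Python scripts to look and compute and a tool call to move; the robot and the scene stay as the last step left them, time stands still between calls to the robot, and variables do not carry over. Pictures are saved under pics/ and viewed, and the job is handed in when it is done.

Besides the shell and the picture viewer there is one more tool, called after ">>>" as name(argument=value, ...), one argument or row to a line, values as JSON. arm_command: Moves the arm, as the interface text tells. Its arguments: {"type":"object","properties":{"steps":{"type":"array"},"force":{"type":"number"}},"required":["steps"]}

```bash
mkdir -p pics; ls
python3 - <<'E'
from cell import env
import cv2
for n in ("top","side","wrist"):
    p=env.camera_params(n); im=env.snapshot(n); cv2.imwrite(f"pics/{n}0.png",im[:,:,::-1])
    print(n,p["intrinsics"],p["pose"].round(4) if hasattr(p["pose"],"round") else p["pose"], [k for k in p])
s=env.observe();print(s)
E
```

```text
pics
top [[446.43488384   0.         290.54452655]
 [  0.         446.43488384 214.8426478 ]
 [  0.           0.           1.        ]] [[ 2.4800e-02  9.9380e-01 -1.0860e-01  3.6550e-01]
 [-9.9970e-01  2.5000e-02  6.0000e-04 -3.0000e-04]
 [ 3.3000e-03  1.0850e-01  9.9410e-01  1.0979e+00]
 [ 0.0000e+00  0.0000e+00  0.0000e+00  1.0000e+00]] ['intrinsics', 'pose']
side [[446.35020583   0.         283.70623675]
 [  0.         446.35020583 217.35059929]
 [  0.           0.           1.        ]] [[-0.7245  0.4341 -0.5355 -0.1453]
 [-0.6892 -0.4415  0.5746  0.6702]
 [ 0.013   0.7853  0.619   0.7791]
 [ 0.      0.      0.      1.    ]] ['intrinsics', 'pose']
wrist [[295.53312363   0.         278.80416939]
 [  0.         295.53312363 208.15660445]
 [  0.           0.           1.        ]] [[ 0.3208  0.9175  0.235   0.2656]
 [-0.9471  0.3113  0.0776 -0.5701]
 [-0.002  -0.2475  0.9689  0.3837]
 [ 0.      0.      0.      1.    ]] ['intrinsics', 'pose']
{'time': 0.15, 'joint_pos': array([-1.24739733e+00,  3.53496743e-01,  1.63395638e+00, -4.24751514e-05,
        1.15518623e+00, -2.37206385e-03]), 'qvel': array([-0.00057095,  0.00134709, -0.00249798,  0.00151062, -0.00146661,
        0.00197012]), 'effort': array([-9.15658093e-04, -5.94205391e+01, -3.34468246e+01,  6.97391247e-02,
        2.04326247e-02, -6.85634018e-05]), 'tool_pos': array([ 0.19990927, -0.59177249,  0.21403431]), 'tcp_rot': array([ 9.86761929e-01,  1.62174662e-01, -1.02820449e-04, -5.13521325e-04]), 'force': array([-0.24686135,  0.68932149, -0.01877803]), 'wrist_torque': array([-0.01091067, -0.00114695, -0.02497343]), 'opening': 0.09173428133754538}
```

View pics/top0.png

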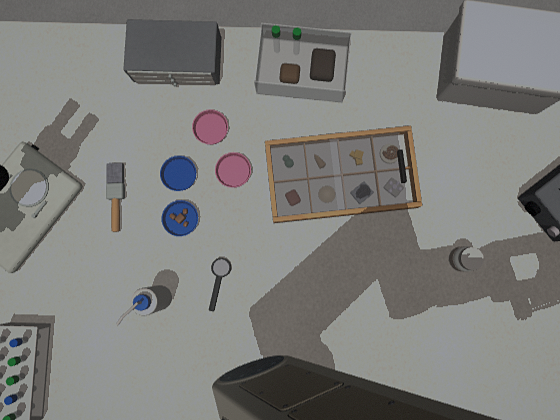

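View pics/side0.png

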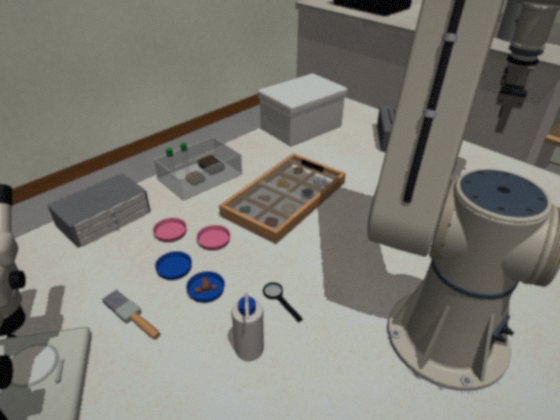

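View pics/wrist0.png

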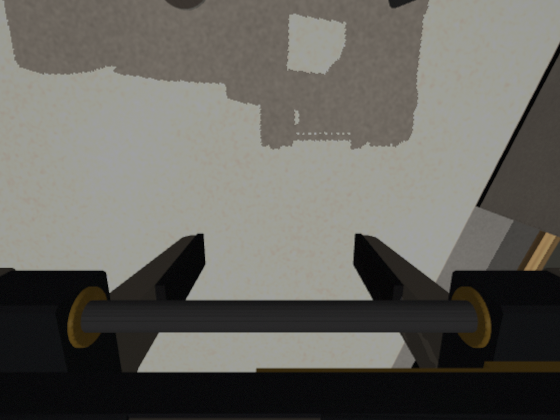

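```bash
cat > h.py <<'E'
import numpy as np, cv2
from cell import env
def ray(n,u,v,z,p=None):
    p=p or env.camera_params(n);K=np.array(p["intrinsics"]);T=np.array(p["pose"])
    d=np.linalg.inv(K)@[u,v,1];d=T[:3,:3]@[d[0],-d[1],-d[2]];o=T[:3,3]
    return o+d*(z-o[2])/d[2]
def proj(n,P,p=None):
    p=p or env.camera_params(n);K=np.array(p["intrinsics"]);T=np.array(p["pose"])
    c=T[:3,:3].T@(np.array(P)-T[:3,3]);q=K@[c[0],-c[1],-c[2]];return q[:2]/q[2]
E
python3 - <<'E'
import cv2
im=cv2.imread("pics/top0.png")
a=im[115:230,255:430];cv2.imwrite("pics/c_case.png",cv2.resize(a,None,fx=4.5,fy=4.5,interpolation=cv2.INTER_CUBIC))
a=im[100:245,150:260];cv2.imwrite("pics/c_dish.png",cv2.resize(a,None,fx=4,fy=4,interpolation=cv2.INTER_CUBIC))
E
```

```text
(no output)
```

View pics/c_case.png

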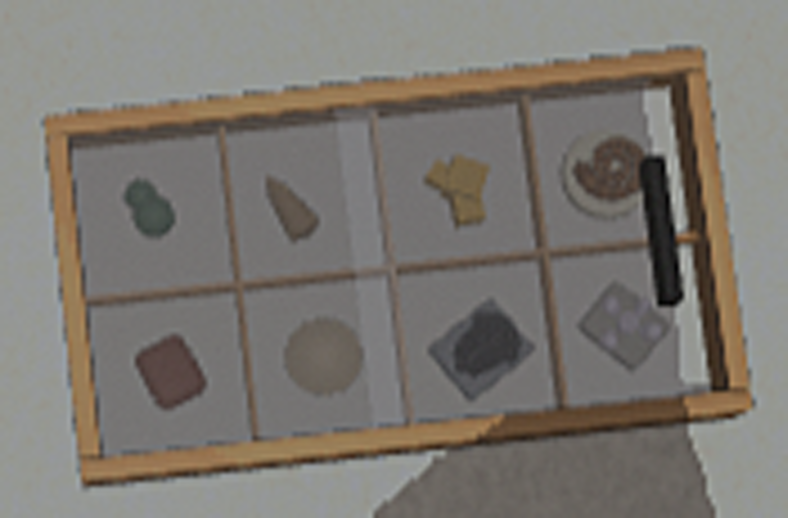

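View pics/c_dish.png

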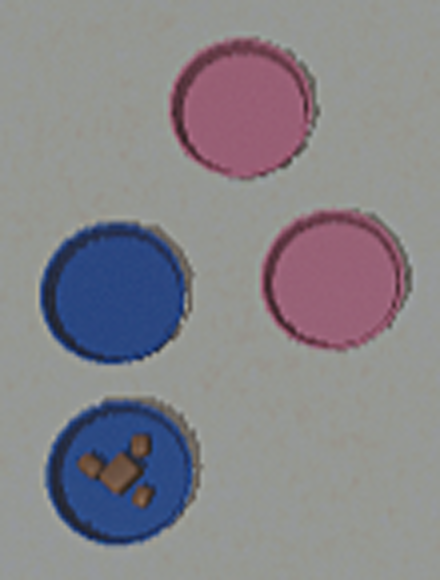

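Candidates in the top image. Shells and stones: ammonite (390,153), a coiled brown shell on a pale disc; pyrite (357,157), quartz (394,186), trilobite (361,191), plus a plain tan disc under the fixed pane at (327,194). Dishes: empty blue (179,173), chip-filled blue (180,218), pink (210,127) and (233,170). I choose the ammonite at (390,153) and the blue dish at (179,173). The crops confirm both.

Run:
```python
from h import *
f=lambda x,y:(255+x/4.5-.5,115+y/4.5-.5)
C=[ray("top",*f(*c),.04) for c in [(45,118),(703,46),(752,405),(85,487)]]
print(np.round(C,4))
c=np.mean(C,0);yd=((C[0]-C[1])+(C[3]-C[2]));yd/=np.linalg.norm(yd);xd=np.array([yd[1],-yd[0],0])
print("c",c,"y",yd,"yawy",np.degrees(np.arctan2(yd[1],yd[0])),"len",np.linalg.norm(C[0]-C[1]),np.linalg.norm(C[0]-C[3]))
for n,p,z in [("amm",(608,174),.026),("s1",(653,157),.057),("s2",(674,303),.057),("trilo",(480,347),.025),("quartz",(625,325),.029),("pyr",(460,190),.026)]:
    q=ray("top",*f(*p),z);d=q-c;print(n,q.round(4),"case",np.round([d@xd,d@yd],4))
for n,p,z in [("dish",(178.5,172.8),.018),("used",(180.3,217.5),.018),("pink",(233,170),.018),("jar",(467,258),.075),("bottle",(143,301),.18),("loupe",(221,267),.01)]:
    print(n,ray("top",*p,z).round(3))
```

```text
[[ 0.6604  0.0668  0.04  ]
 [ 0.7095 -0.2885  0.04  ]
 [ 0.5138 -0.3137  0.04  ]
 [ 0.4612  0.0394  0.04  ]]
c [ 0.58620844 -0.12400306  0.04      ] y [-0.14223494  0.98983293  0.        ] yawy 98.177193183387 len 0.3586854262105758 0.20107901383358753
amm [ 0.6409 -0.2402  0.026 ] case [ 0.0376 -0.1228]
s1 [ 0.6427 -0.2571  0.057 ] case [ 0.037  -0.1398]
s2 [ 0.5645 -0.268   0.057 ] case [-0.042  -0.1395]
trilo [ 0.5438 -0.1712  0.025 ] case [-0.0487 -0.0407]
quartz [ 0.5572 -0.2487  0.029 ] case [-0.0465 -0.1193]
pyr [ 0.6299 -0.1595  0.026 ] case [ 0.0382 -0.0414]
dish [0.58  0.277 0.018]
used [0.47  0.267 0.018]
pink [0.591 0.143 0.018]
jar [ 0.388 -0.406  0.075]
bottle [0.283 0.293 0.18 ]
loupe [0.353 0.164 0.01 ]
```

>>> arm_command(
  steps=[
    {"xyz": [0,0,0],"delta_rot": [0,0,5.25],"gripper": 1},
    {"xyz": [0,0,0],"delta_rot": [0,0,5.25],"gripper": 1},
    {"xyz": [2,-1,0],"delta_rot": [0,0,0],"gripper": 1},
    {"xyz": [4,-2,0],"delta_rot": [0,0,0],"gripper": 1},
    {"xyz": [4,-2,0],"delta_rot": [0,0,0],"gripper": 1},
  ],
  force=20,
)

```text
time: 0.65
tool_pos: [0.2923, -0.5278, 0.2143]
tcp_rot: [0.998, 0.07, -0.0, -0.0]
force: [0.5, -0.3, -0.2]
opening: 0.0543
```

>>> arm_command(
  steps=[
    {"xyz": [4,-2,0],"delta_rot": [0,0,0],"gripper": 1},
    {"xyz": [4,-2,0],"delta_rot": [0,0,0],"gripper": 1},
    {"xyz": [4,-2,0],"delta_rot": [0,0,0],"gripper": 1},
    {"xyz": [4,-2,0],"delta_rot": [0,0,0],"gripper": 1},
    {"xyz": [4,-2,0],"delta_rot": [0,0,0],"gripper": 1},
  ],
)

```text
time: 1.15
tool_pos: [0.4769, -0.3997, 0.2145]
tcp_rot: [0.997, 0.071, -0.0, -0.0]
force: [0.5, -0.4, -0.7]
opening: 0.0141
```

```bash
cat >> h.py <<'E'
CC=np.array([0.5862,-0.1240,0]);YD=np.array([-0.14223,0.98983,0]);XD=np.array([0.98983,0.14223,0])
def st():
    from scipy.spatial.transform import Rotation as R
    s=env.observe();p=np.array(s["tool_pos"]);d=p-CC;M=R.from_quat(s["tcp_rot"]).as_matrix()
    print("t",s["time"],"p",p.round(4),"case",np.round([d@XD,d@YD],4),"toolx",M[:,0].round(3),"z",M[:,2].round(3),"F",np.round(s["force"],2),"op",s["opening"],"q",np.round(s["joint_pos"],2))
    return p,M
def go(target):
    p,M=st();print("tool cm",(100*M.T@(np.array(target)-p)).round(2))
E
python3 - <<'E'
from h import *
t=CC-.0025*XD-.187*YD;t[2]=.2
go(t)
E
```

```text
t 1.15 p [ 0.4769 -0.3997  0.2145] case [-0.1474 -0.2573] toolx [ 0.99   0.142 -0.   ] z [-0.  0. -1.] F [ 0.53 -0.36 -0.66] op 0.01405683607393357 q [-0.7   0.35  1.64 -0.    1.15  0.73]
tool cm [14.49 -7.03  1.44]
```

>>> arm_command(
  steps=[
    {"xyz": [4,-2,0],"delta_rot": [0,0,0],"gripper": 1},
    {"xyz": [4,-2,3],"delta_rot": [0,0,0],"gripper": 1},
    {"xyz": [4,-2,2.5],"delta_rot": [0,0,0],"gripper": 1},
    {"xyz": [2,-1,2.5],"delta_rot": [0,0,0],"gripper": 1},
    {"xyz": [0,0,0],"delta_rot": [0,0,0],"gripper": 1},
  ],
)

```text
time: 1.65
tool_pos: [0.6009, -0.311, 0.1331]
tcp_rot: [0.997, 0.073, -0.002, -0.002]
force: [-0.3, -0.5, 0.3]
opening: 0.0005
```

Run:
```python
from h import *
t=CC-.0025*XD-.187*YD;t[2]=.047
go(t)
p=env.camera_params("wrist")
for n in("top","wrist"): cv2.imwrite(f"pics/{n}1.png",env.snapshot(n)[:,:,::-1])
for y in (-.145,-.135): print(proj("wrist",CC+y*YD+[0,0,.057],p))
```

```text
t 1.65 p [ 0.6009 -0.311   0.1331] case [-0.0121 -0.1872] toolx [ 0.989  0.145 -0.004] z [-0.005  0.003 -1.   ] F [-0.31 -0.48  0.25] op 0.0004559146792569368 q [-0.48  0.51  1.58  0.    1.06  0.94]
tool cm [0.99 0.02 8.61]
[229.53070712 201.07485148]
[217.8318147  201.02128762]
```

View pics/wrist1.png

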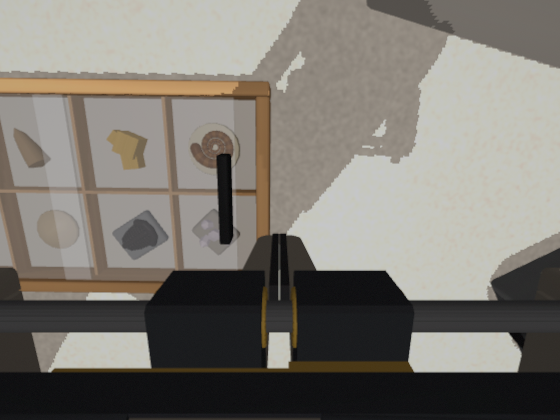

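View pics/top1.png

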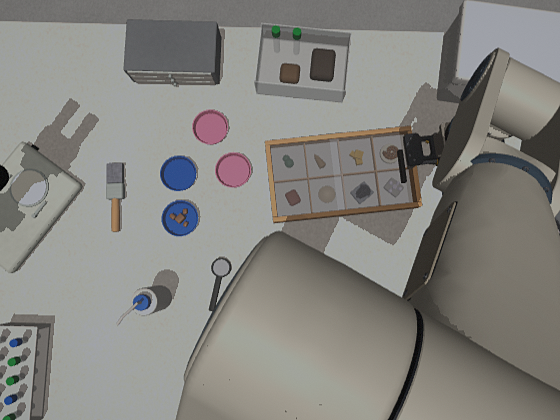

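The wrist view shows the closed fingers at (280,240), right of the strip, whose middle is at (225,199). That agrees with the prediction. The ammonite disc is at (214,149). Next I go down just outside the -y wall.

>>> arm_command(
  steps=[
    {"xyz": [0.5,0,3],"delta_rot": [0,0,0],"gripper": 1},
    {"xyz": [0.5,0,3],"delta_rot": [0,0,0],"gripper": 1},
    {"xyz": [0,0,1.2],"delta_rot": [0,0,0],"gripper": 1},
    {"xyz": [0,0,0],"delta_rot": [0,0,0],"gripper": 1},
    {"xyz": [0,0,0],"delta_rot": [0,0,0],"gripper": 1},
  ],
)

```text
time: 2.25
tool_pos: [0.6108, -0.3139, 0.0668]
tcp_rot: [0.997, 0.071, 0.001, 0.0]
force: [0.4, 0.1, 0.1]
opening: 0.0005
```

Run:
```python
from h import *
t=CC-.0025*XD-.17*YD;t[2]=.047
go(t)
p=env.camera_params("wrist")
cv2.imwrite("pics/wrist2.png",env.snapshot("wrist")[:,:,::-1])
print(ray("wrist",260,200,.04,p))
```

```text
t 2.25 p [ 0.6108 -0.3139  0.0668] case [-0.0027 -0.1914] toolx [0.99  0.141 0.001] z [ 0.001 -0.001 -1.   ] F [0.4  0.15 0.12] op 0.0005421901865401245 q [-0.48  0.6   1.6  -0.    0.94  0.95]
tool cm [ 0.01 -2.14  1.98]
[ 0.63347258 -0.29797266  0.04      ]
```

View pics/wrist2.png

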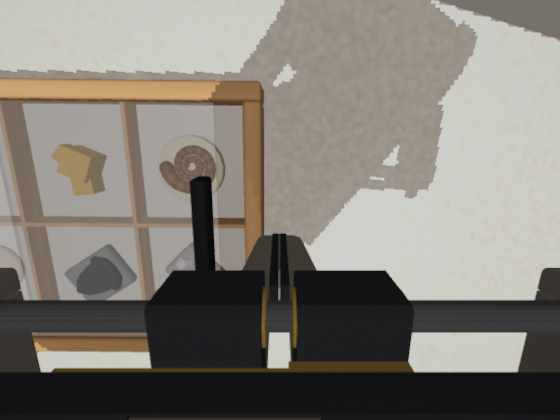

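>>> arm_command(
  steps=[
    {"xyz": [0,0,1],"delta_rot": [0,0,0],"gripper": 1},
    {"xyz": [0,0,0.9],"delta_rot": [0,0,0],"gripper": 1},
    {"xyz": [0,0,0],"delta_rot": [0,0,0],"gripper": 1},
    {"xyz": [0,-1,0],"delta_rot": [0,0,0],"gripper": 1},
    {"xyz": [0,0,0],"delta_rot": [0,0,0],"gripper": 1},
  ],
)

```text
time: 2.8
tool_pos: [0.609, -0.3016, 0.0462]
tcp_rot: [0.997, 0.071, -0.0, -0.0]
force: [-0.7, 0.4, -0.6]
opening: 0.0
```

>>> arm_command(
  steps=[
    {"xyz": [0,-1,0],"delta_rot": [0,0,0],"gripper": 1},
    {"xyz": [0,-1,0],"delta_rot": [0,0,0],"gripper": 1},
    {"xyz": [0,-1,0],"delta_rot": [0,0,0],"gripper": 1},
    {"xyz": [0,0,0],"delta_rot": [0,0,0],"gripper": 1},
  ],
)

```text
time: 3.2
tool_pos: [0.6048, -0.2716, 0.0464]
tcp_rot: [0.997, 0.072, -0.0, -0.0]
force: [-0.1, 0.1, -0.2]
opening: 0.0007
```

Run:
```python
from h import *
t=CC-.0025*XD-.031*YD;t[2]=.047
go(t)
cv2.imwrite("pics/wrist3.png",env.snapshot("wrist")[:,:,::-1])
```

```text
t 3.2 p [ 0.6048 -0.2716  0.0464] case [-0.0026 -0.1488] toolx [ 0.99   0.143 -0.   ] z [-0.  0. -1.] F [-0.09  0.08 -0.2 ] op 0.0007170805586741188 q [-0.42  0.59  1.66  0.    0.88  1.  ]
tool cm [  0.02 -11.78  -0.05]
```

View pics/wrist3.png

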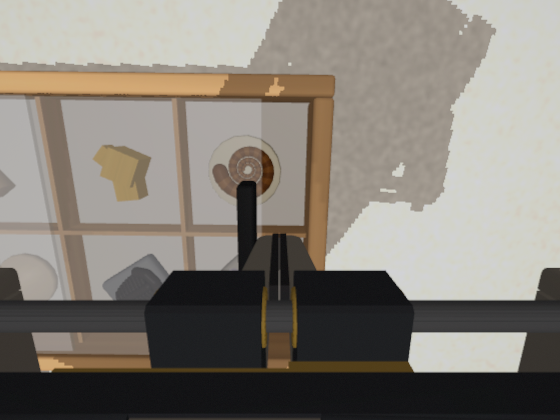

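>>> arm_command(
  steps=[
    {"xyz": [0,-1,0],"delta_rot": [0,0,0],"gripper": 1},
    {"xyz": [0,-1.5,0],"delta_rot": [0,0,0],"gripper": 1},
    {"xyz": [0,-1.5,0],"delta_rot": [0,0,0],"gripper": 1},
    {"xyz": [0,-1.5,0],"delta_rot": [0,0,0],"gripper": 1},
    {"xyz": [0,-1.5,0],"delta_rot": [0,0,0],"gripper": 1},
  ],
)

```text
time: 3.75
tool_pos: [0.595, -0.2025, 0.0464]
tcp_rot: [0.997, 0.071, 0.0, 0.0]
force: [1.8, -1.9, -0.6]
opening: 0.0006
```

Run:
```python
from h import *
t=CC-.0025*XD-.031*YD;t[2]=.047
go(t)
cv2.imwrite("pics/wrist4.png",env.snapshot("wrist")[:,:,::-1])
```

```text
t 3.75 p [ 0.595  -0.2025  0.0464] case [-0.0024 -0.0789] toolx [0.99  0.142 0.   ] z [ 0. -0. -1.] F [ 1.82 -1.91 -0.64] op 0.000630674124596501 q [-0.33  0.55  1.75  0.    0.84  1.1 ]
tool cm [-0.01 -4.79 -0.06]
```

View pics/wrist4.png

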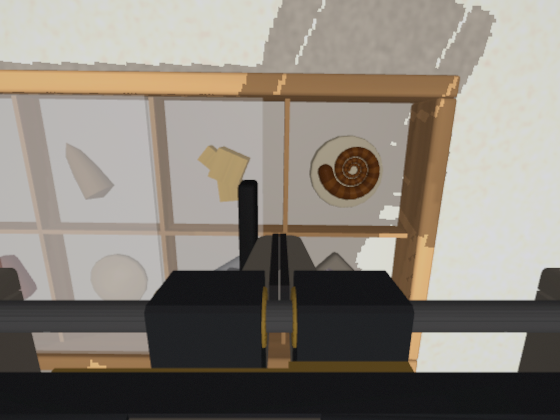

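The cover is sliding. The strip is at (248,215), held against the fingers with about 2 N of force, and the ammonite now lies uncovered.

>>> arm_command(
  steps=[
    {"xyz": [0,-1.5,0],"delta_rot": [0,0,0],"gripper": 1},
    {"xyz": [0,-1.5,0],"delta_rot": [0,0,0],"gripper": 1},
    {"xyz": [0,-1,0],"delta_rot": [0,0,0],"gripper": 1},
    {"xyz": [0,0,0],"delta_rot": [0,0,0],"gripper": 1},
  ],
)

```text
time: 4.2
tool_pos: [0.5888, -0.1627, 0.0462]
tcp_rot: [0.997, 0.072, -0.001, -0.0]
force: [-0.1, -0.3, 0.3]
opening: 0.0003
```

>>> arm_command(
  steps=[
    {"xyz": [0,-0.5,0],"delta_rot": [0,0,0],"gripper": 1},
    {"xyz": [0,0,0],"delta_rot": [0,0,0],"gripper": 1},
  ],
)

```text
time: 4.4
tool_pos: [0.5885, -0.1591, 0.0462]
tcp_rot: [0.997, 0.071, -0.0, -0.0]
force: [-0.3, -0.0, 0.6]
opening: 0.0004
```

>>> arm_command(
  steps=[
    {"xyz": [0,-0.5,0],"delta_rot": [0,0,0],"gripper": 1},
    {"xyz": [0,0,0],"delta_rot": [0,0,0],"gripper": 1},
  ],
)

```text
time: 4.6
tool_pos: [0.5879, -0.1543, 0.0463]
tcp_rot: [0.997, 0.071, -0.0, -0.0]
force: [-0.1, -0.5, 0.2]
opening: 0.0005
```

Run:
```python
from h import *
st()
p=env.camera_params("wrist")
cv2.imwrite("pics/wrist5.png",env.snapshot("wrist")[:,:,::-1])
for y in (-.013,-.003): print(proj("wrist",CC+.0375*XD+y*YD+[0,0,.057],p))
```

```text
t 4.6 p [ 0.5879 -0.1543  0.0463] case [-0.0026 -0.0303] toolx [ 0.99   0.142 -0.   ] z [-0.  0. -1.] F [-0.09 -0.47  0.17] op 0.0005357152797312651 q [-0.26  0.53  1.79  0.    0.82  1.17]
[246.67087985 187.61622455]
[228.35663079 187.60747963]
```

View pics/wrist5.png

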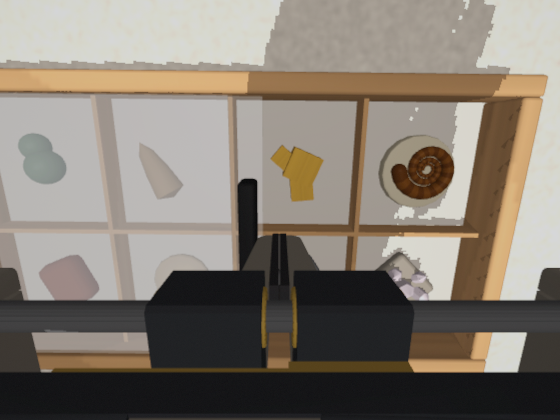

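>>> arm_command(
  steps=[
    {"xyz": [0,-0.4,0],"delta_rot": [0,0,0],"gripper": 1},
    {"xyz": [0,0,0],"delta_rot": [0,0,0],"gripper": 1},
  ],
)

```text
time: 4.85
tool_pos: [0.5874, -0.1503, 0.0463]
tcp_rot: [0.997, 0.071, 0.0, -0.0]
force: [0.1, -0.4, 0.9]
opening: 0.0
```

>>> arm_command(
  steps=[
    {"xyz": [0,-0.2,0],"delta_rot": [0,0,0],"gripper": 1},
    {"xyz": [0,0,0],"delta_rot": [0,0,0],"gripper": 1},
  ],
)

```text
time: 5.05
tool_pos: [0.5871, -0.1484, 0.0463]
tcp_rot: [0.997, 0.071, -0.0, -0.0]
force: [0.1, -0.7, -0.2]
opening: 0.0005
```

>>> arm_command(
  steps=[
    {"xyz": [0,-0.2,0],"delta_rot": [0,0,0],"gripper": 1},
    {"xyz": [0,0,0],"delta_rot": [0,0,0],"gripper": 1},
  ],
)

```text
time: 5.25
tool_pos: [0.5869, -0.1466, 0.0464]
tcp_rot: [0.997, 0.071, 0.0, 0.0]
force: [0.2, -2.7, -1.0]
opening: 0.0006
```

>>> arm_command(
  steps=[
    {"xyz": [0,-0.2,0],"delta_rot": [0,0,0],"gripper": 1},
    {"xyz": [0,0,0],"delta_rot": [0,0,0],"gripper": 1},
  ],
)

```text
time: 5.45
tool_pos: [0.587, -0.1464, 0.0464]
tcp_rot: [0.997, 0.072, 0.0, 0.001]
force: [0.7, -11.4, -3.4]
opening: 0.0005
```

>>> arm_command(
  steps=[
    {"xyz": [0,-0.1,0],"delta_rot": [0,0,0],"gripper": 1},
    {"xyz": [0,0,0],"delta_rot": [0,0,0],"gripper": 1},
  ],
)

```text
time: 5.65
tool_pos: [0.587, -0.1463, 0.0465]
tcp_rot: [0.997, 0.072, 0.001, 0.002]
force: [0.6, -16.1, -3.3]
opening: 0.0002
```

The fingers have stopped moving and the force has risen to 16 N, so the cover is against its stop. I back off, rise, and check the ammonite from above.

>>> arm_command(
  steps=[
    {"xyz": [0,1.0,0],"delta_rot": [0,0,0],"gripper": 1},
    {"xyz": [0,1.0,-1],"delta_rot": [0,0,0],"gripper": 1},
    {"xyz": [0,1.5,-3],"delta_rot": [0,0,0],"gripper": 1},
    {"xyz": [0,1.5,-3],"delta_rot": [0,0,0],"gripper": 1},
    {"xyz": [0,0,0],"delta_rot": [0,0,0],"gripper": 1},
  ],
)

```text
time: 6.15
tool_pos: [0.5967, -0.1956, 0.1213]
tcp_rot: [0.998, 0.071, 0.004, 0.001]
force: [-0.4, -0.2, -0.1]
opening: 0.0006
```

Run:
```python
from h import *
st()
p=env.camera_params("wrist")
im=env.snapshot("wrist");cv2.imwrite("pics/wrist6.png",im[:,:,::-1]);np.save("w6.npy",np.array(p["pose"]))
q=proj("wrist",[.6409,-.2402,.026],p);print("amm pred",q)
for y in (-.013,-.003): print(proj("wrist",CC+.0375*XD+y*YD+[0,0,.057],p))
for uv in [(400,172),(405,172)]:print(ray("wrist",*uv,.026,p))
```

```text
t 6.15 p [ 0.5967 -0.1956  0.1213] case [ 0.0002 -0.0724] toolx [0.99  0.141 0.007] z [ 0.007 -0.002 -1.   ] F [-0.37 -0.24 -0.13] op 0.000638995044779342 q [-0.32  0.45  1.71  0.    0.97  1.11]
amm pred [334.37641811 169.84350594]
[203.51490886 174.6200672 ]
[190.92497644 174.63316894]
[ 0.64733725 -0.29903018  0.026     ]
[ 0.64797315 -0.30348791  0.026     ]
```

View pics/wrist6.png

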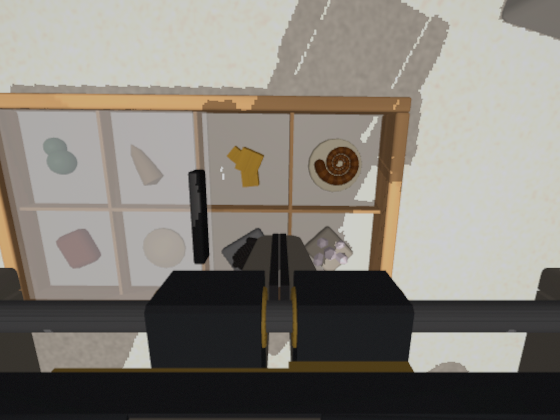

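Run:
```python
from h import *
p=env.camera_params("wrist")
im=env.snapshot("wrist")
a=cv2.resize(im[120:210,290:390],None,fx=6,fy=6,interpolation=cv2.INTER_CUBIC);cv2.imwrite("pics/c6.png",a[:,:,::-1])
for uv in [(336,165)]:print(ray("wrist",*uv,.023,p))
go([.6409,-.2402,.046])
```

```text
[ 0.64363842 -0.23967406  0.023     ]
t 6.25 p [ 0.594  -0.1935  0.1175] case [-0.0022 -0.0699] toolx [0.99  0.141 0.002] z [ 0.002 -0.    -1.   ] F [ 0.47  0.29 -0.66] op 0.00021306422487832755 q [-0.32  0.45  1.72  0.    0.97  1.11]
tool cm [3.97 5.28 7.16]
```

View pics/c6.png

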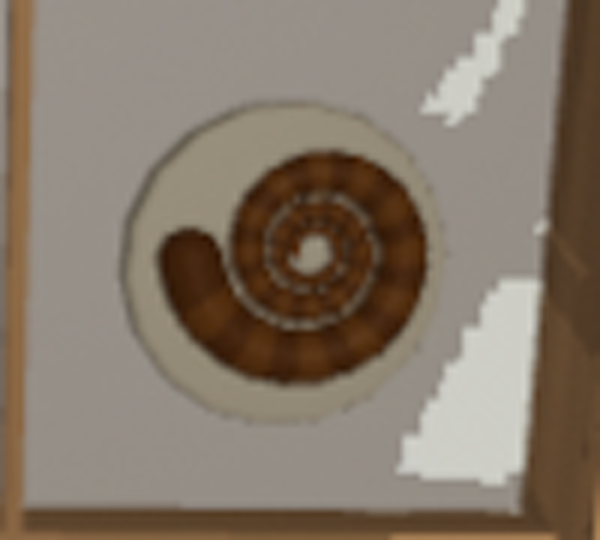

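The crop shows the ribbed spiral shell on its pale disc, centred near wrist pixel (337,164). This agrees with the top camera to about 3 mm, so I aim at (0.642, -0.240).

>>> arm_command(
  steps=[
    {"xyz": [2,2.6,0.5],"delta_rot": [0,0,0],"gripper": 1},
    {"xyz": [2,2.6,1.5],"delta_rot": [0,0,0],"gripper": 1},
    {"xyz": [0,0,2],"delta_rot": [0,0,0],"gripper": 1},
    {"xyz": [0,0,1.5],"delta_rot": [0,0,0],"gripper": 1},
    {"xyz": [0,0,0],"delta_rot": [0,0,0],"gripper": 1},
  ],
)

```text
time: 6.75
tool_pos: [0.6377, -0.2374, 0.0578]
tcp_rot: [0.997, 0.071, -0.003, -0.001]
force: [-0.8, 0.2, -0.2]
opening: 0.0005
```

Run:
```python
from h import *
go([.642,-.240,.046])
```

```text
t 6.75 p [ 0.6377 -0.2374  0.0578] case [ 0.0349 -0.1195] toolx [ 0.99   0.142 -0.006] z [-0.006  0.003 -1.   ] F [-0.84  0.17 -0.23] op 0.00045012752533013305 q [-0.36  0.61  1.61  0.    0.93  1.07]
tool cm [0.39 0.33 1.18]
```

>>> arm_command(
  steps=[
    {"xyz": [0.2,0.1,0.5],"delta_rot": [0,0,0],"gripper": 1},
    {"xyz": [0,0,0],"delta_rot": [0,0,0],"gripper": 1},
    {"xyz": [0,0,0],"delta_rot": [0,0,0],"gripper": 1},
    {"xyz": [0,0,0],"delta_rot": [0,0,0],"gripper": 1},
    {"xyz": [0,0,0],"delta_rot": [0,0,0],"gripper": 1},
  ],
)

```text
time: 7.25
tool_pos: [0.6429, -0.2396, 0.057]
tcp_rot: [0.997, 0.071, 0.0, 0.0]
force: [-0.8, -0.1, 0.9]
opening: 0.0006
```

Run:
```python
from h import *
go([.642,-.240,.046])
for n in("side","top","wrist"): cv2.imwrite(f"pics/{n}7.png",env.snapshot(n)[:,:,::-1])
```

```text
t 7.25 p [ 0.6429 -0.2396  0.057 ] case [ 0.0397 -0.1225] toolx [0.99  0.142 0.001] z [ 0.001 -0.    -1.   ] F [-0.79 -0.08  0.92] op 0.0005772484043787828 q [-0.36  0.61  1.6   0.    0.93  1.07]
tool cm [-0.09  0.02  1.1 ]
```

View pics/wrist7.png

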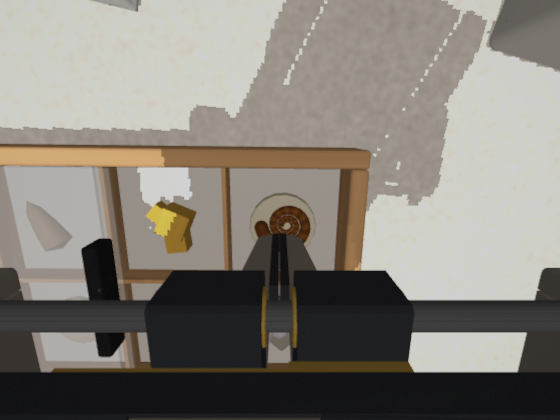

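View pics/side7.png

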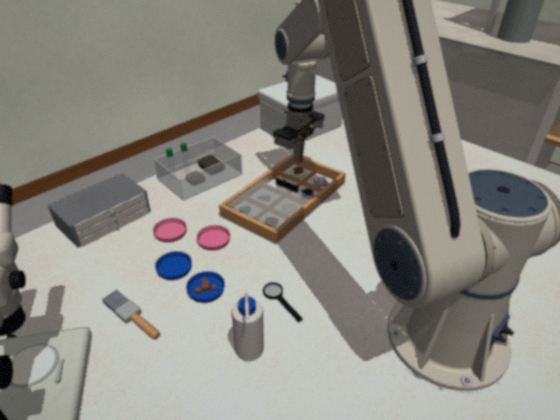

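The fingers are over the ammonite, at pixel (284,225) in the wrist view, and the side view agrees. I lower 1 cm and hold for two seconds.

>>> arm_command(
  steps=[
    {"xyz": [0,0,0.5],"delta_rot": [0,0,0],"gripper": 1},
    {"xyz": [0,0,0.5],"delta_rot": [0,0,0],"gripper": 1},
    {"xyz": [0,0,0],"delta_rot": [0,0,0],"gripper": 1},
    {"xyz": [0,0,0],"delta_rot": [0,0,0],"gripper": 1},
    {"xyz": [0,0,0],"delta_rot": [0,0,0],"gripper": 1},
  ],
)

```text
time: 7.9
tool_pos: [0.6427, -0.2396, 0.0463]
tcp_rot: [0.997, 0.071, 0.0, -0.0]
force: [-0.8, -0.5, -0.9]
opening: 0.0005
```

>>> arm_command(
  steps=[
    {"xyz": [0,0,0],"delta_rot": [0,0,0],"gripper": 1},
    {"xyz": [0,0,0],"delta_rot": [0,0,0],"gripper": 1},
    {"xyz": [0,0,0],"delta_rot": [0,0,0],"gripper": 1},
    {"xyz": [0,0,0],"delta_rot": [0,0,0],"gripper": 1},
    {"xyz": [0,0,0],"delta_rot": [0,0,0],"gripper": 1},
  ],
)

```text
time: 8.4
tool_pos: [0.6426, -0.2396, 0.0464]
tcp_rot: [0.997, 0.071, 0.0, 0.0]
force: [-0.5, -0.0, -0.1]
opening: 0.0005
```

>>> arm_command(
  steps=[
    {"xyz": [0,0,0],"delta_rot": [0,0,0],"gripper": 1},
    {"xyz": [0,0,0],"delta_rot": [0,0,0],"gripper": 1},
    {"xyz": [0,0,0],"delta_rot": [0,0,0],"gripper": 1},
    {"xyz": [0,0,0],"delta_rot": [0,0,0],"gripper": 1},
    {"xyz": [0,0,0],"delta_rot": [0,0,0],"gripper": 1},
  ],
)

```text
time: 8.9
tool_pos: [0.6426, -0.2396, 0.0463]
tcp_rot: [0.997, 0.071, -0.0, 0.0]
force: [-0.8, -0.4, 0.4]
opening: 0.0005
```

>>> arm_command(
  steps=[
    {"xyz": [0,0,0],"delta_rot": [0,0,0],"gripper": 1},
    {"xyz": [0,0,0],"delta_rot": [0,0,0],"gripper": 1},
    {"xyz": [0,0,0],"delta_rot": [0,0,0],"gripper": 1},
    {"xyz": [0,0,0],"delta_rot": [0,0,0],"gripper": 1},
    {"xyz": [0,0,0],"delta_rot": [0,0,0],"gripper": 1},
  ],
)

```text
time: 9.4
tool_pos: [0.6426, -0.2396, 0.0463]
tcp_rot: [0.997, 0.071, -0.0, -0.0]
force: [-0.1, -0.9, 1.0]
opening: 0.0003
```

>>> arm_command(
  steps=[
    {"xyz": [0,0,0],"delta_rot": [0,0,0],"gripper": 1},
    {"xyz": [0,0,0],"delta_rot": [0,0,0],"gripper": 1},
    {"xyz": [0,0,0],"delta_rot": [0,0,0],"gripper": 1},
    {"xyz": [0,0,0],"delta_rot": [0,0,0],"gripper": 1},
    {"xyz": [0,0,0],"delta_rot": [0,0,0],"gripper": 1},
  ],
)

```text
time: 9.9
tool_pos: [0.6426, -0.2396, 0.0463]
tcp_rot: [0.997, 0.071, -0.0, 0.0]
force: [-0.2, -0.0, -0.4]
opening: 0.0005
```

>>> arm_command(
  steps=[
    {"xyz": [0,0,-2],"delta_rot": [0,0,0],"gripper": 1},
    {"xyz": [0,0,-4],"delta_rot": [0,0,0],"gripper": 1},
    {"xyz": [0,0,-4],"delta_rot": [0,0,0],"gripper": 1},
    {"xyz": [0,0,-2],"delta_rot": [0,0,0],"gripper": 1},
    {"xyz": [0,0,0],"delta_rot": [0,0,0],"gripper": 1},
  ],
)

```text
time: 10.4
tool_pos: [0.6447, -0.2404, 0.1702]
tcp_rot: [0.997, 0.071, 0.003, 0.001]
force: [0.5, 0.9, -0.3]
opening: 0.0002
```

Run:
```python
from h import *
go([.58,.277,.15])
for n in("top",): cv2.imwrite(f"pics/{n}8.png",env.snapshot(n)[:,:,::-1])
```

```text
t 10.4 p [ 0.6447 -0.2404  0.1702] case [ 0.0413 -0.1235] toolx [0.99  0.142 0.005] z [ 0.006 -0.002 -1.   ] F [ 0.54  0.92 -0.32] op 0.00018069731568953783 q [-0.36  0.49  1.53  0.    1.12  1.07]
tool cm [  0.94 -52.13   1.87]
```

View pics/top8.png

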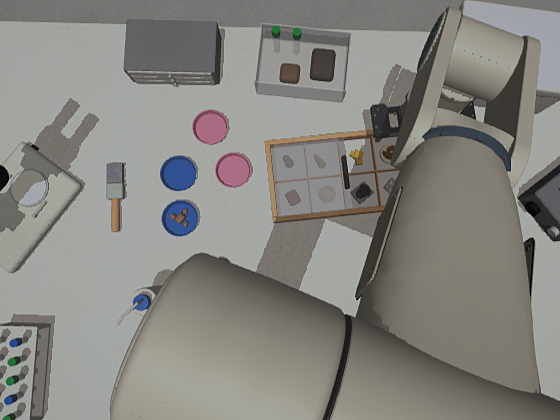

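The cover stays open, with the strip at (346,172), and the specimens are in place. I now go over to the empty blue dish.

>>> arm_command(
  steps=[
    {"xyz": [0,-3,0],"delta_rot": [0,0,0],"gripper": 1},
    {"xyz": [0.1,-4,0],"delta_rot": [0,0,0],"gripper": 1},
    {"xyz": [0.1,-4.5,0],"delta_rot": [0,0,0],"gripper": 1},
    {"xyz": [0.1,-4.5,0],"delta_rot": [0,0,0],"gripper": 1},
    {"xyz": [0.1,-4.5,0],"delta_rot": [0,0,0],"gripper": 1},
  ],
)

```text
time: 10.95
tool_pos: [0.6159, -0.0345, 0.1643]
tcp_rot: [0.997, 0.071, -0.001, -0.0]
force: [1.5, -0.6, -1.2]
opening: 0.0005
```

>>> arm_command(
  steps=[
    {"xyz": [0.1,-4.5,0],"delta_rot": [0,0,0],"gripper": 1},
    {"xyz": [0.1,-4.5,0],"delta_rot": [0,0,0],"gripper": 1},
    {"xyz": [0.1,-4.5,0],"delta_rot": [0,0,0],"gripper": 1},
    {"xyz": [0.1,-4.5,0],"delta_rot": [0,0,0],"gripper": 1},
    {"xyz": [0.1,-4.5,0],"delta_rot": [0,0,0],"gripper": 1},
  ],
)

```text
time: 11.45
tool_pos: [0.5889, 0.1888, 0.1644]
tcp_rot: [0.997, 0.071, -0.001, 0.0]
force: [0.3, 0.1, 0.8]
opening: 0.0004
```

Run:
```python
from h import *
go([.58,.277,.12])
```

```text
t 11.45 p [0.5889 0.1888 0.1644] case [0.0471 0.3092] toolx [ 0.99   0.142 -0.003] z [-0.003 -0.001 -1.   ] F [0.32 0.08 0.82] op 0.00039841667254251627 q [ 0.31  0.39  1.69 -0.    1.06  1.74]
tool cm [ 0.39 -8.86  4.43]
```

>>> arm_command(
  steps=[
    {"xyz": [0.3,-4,0],"delta_rot": [0,0,0],"gripper": 1},
    {"xyz": [0,-3,2],"delta_rot": [0,0,0],"gripper": 1},
    {"xyz": [0,-1,2],"delta_rot": [0,0,0],"gripper": 1},
    {"xyz": [0,0,0],"delta_rot": [0,0,0],"gripper": 1},
    {"xyz": [0,0,0],"delta_rot": [0,0,0],"gripper": 1},
  ],
)

```text
time: 11.95
tool_pos: [0.5811, 0.2663, 0.125]
tcp_rot: [0.997, 0.071, -0.001, 0.001]
force: [0.5, -0.4, 0.6]
opening: 0.0004
```

Run:
```python
from h import *
go([.58,.277,.04])
p=env.camera_params("wrist")
cv2.imwrite("pics/wrist9.png",env.snapshot("wrist")[:,:,::-1])
print(proj("wrist",[.58,.277,.018],p),proj("wrist",[.625,.277,.018],p))
```

```text
t 11.95 p [0.5811 0.2663 0.125 ] case [0.0505 0.387 ] toolx [ 0.99   0.143 -0.003] z [-0.003 -0.001 -1.   ] F [ 0.51 -0.42  0.61] op 0.0004237922423478957 q [ 0.43  0.47  1.67 -0.    1.    1.86]
tool cm [ 0.07 -1.09  8.5 ]
[267.26899447 205.86790233] [273.75846434 159.25955131]
```

View pics/wrist9.png

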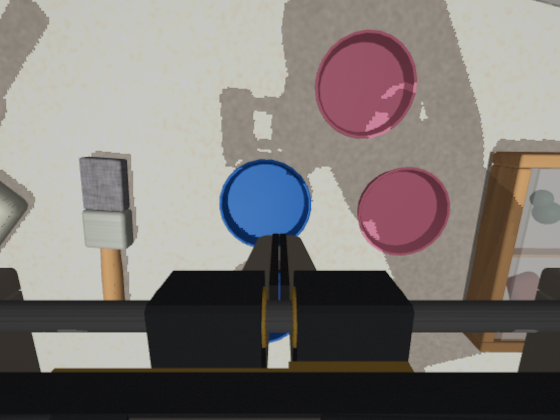

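The empty blue dish is centred at (266,203). The prediction was (267,206), so they agree. I go down to 2 cm above its rim.

>>> arm_command(
  steps=[
    {"xyz": [0.1,-0.5,2],"delta_rot": [0,0,0],"gripper": 1},
    {"xyz": [0,-0.5,3],"delta_rot": [0,0,0],"gripper": 1},
    {"xyz": [0,0,2],"delta_rot": [0,0,0],"gripper": 1},
    {"xyz": [0,0,0.5],"delta_rot": [0,0,0],"gripper": 1},
    {"xyz": [0,0,0],"delta_rot": [0,0,0],"gripper": 1},
  ],
)

```text
time: 12.5
tool_pos: [0.5819, 0.2761, 0.0515]
tcp_rot: [0.998, 0.071, -0.0, 0.0]
force: [-0.0, -0.3, 0.2]
opening: 0.0006
```

>>> arm_command(
  steps=[
    {"xyz": [0,0,0],"delta_rot": [0,0,0],"gripper": 1},
    {"xyz": [0,0,0],"delta_rot": [0,0,0],"gripper": 1},
  ],
)

```text
time: 12.7
tool_pos: [0.5827, 0.2771, 0.0529]
tcp_rot: [0.997, 0.071, 0.001, -0.0]
force: [0.3, 0.6, -0.2]
opening: 0.0006
```

Run:
```python
from h import *
go([.58,.277,.04])
for n in("side","top"):cv2.imwrite(f"pics/{n}10.png",env.snapshot(n)[:,:,::-1])
```

```text
t 12.7 p [0.5827 0.2771 0.0529] case [0.0536 0.3975] toolx [0.99  0.142 0.002] z [ 0.002  0.001 -1.   ] F [ 0.3   0.62 -0.21] op 0.0005600838709163278 q [0.44 0.56 1.71 0.   0.87 1.87]
tool cm [-0.27 -0.03  1.29]
```

View pics/side10.png

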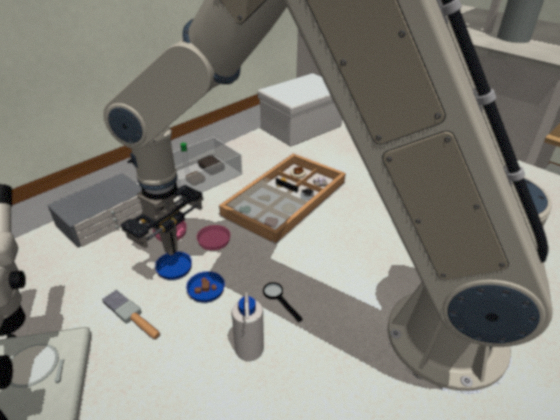

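The side view shows the fingers over the middle of the empty dish at (173,263). I lower another 1.3 cm and hold.

>>> arm_command(
  steps=[
    {"xyz": [-0.2,0,0.7],"delta_rot": [0,0,0],"gripper": 1},
    {"xyz": [0,0,0.5],"delta_rot": [0,0,0],"gripper": 1},
    {"xyz": [0,0,0],"delta_rot": [0,0,0],"gripper": 1},
    {"xyz": [0,0,0],"delta_rot": [0,0,0],"gripper": 1},
    {"xyz": [0,0,0],"delta_rot": [0,0,0],"gripper": 1},
  ],
)

```text
time: 13.3
tool_pos: [0.5797, 0.2767, 0.0393]
tcp_rot: [0.997, 0.071, -0.0, -0.0]
force: [-1.4, 0.0, 0.1]
opening: 0.0006
```

>>> arm_command(
  steps=[
    {"xyz": [0,0,0],"delta_rot": [0,0,0],"gripper": 1},
    {"xyz": [0,0,0],"delta_rot": [0,0,0],"gripper": 1},
    {"xyz": [0,0,0],"delta_rot": [0,0,0],"gripper": 1},
    {"xyz": [0,0,0],"delta_rot": [0,0,0],"gripper": 1},
    {"xyz": [0,0,0],"delta_rot": [0,0,0],"gripper": 1},
  ],
)

```text
time: 13.8
tool_pos: [0.5797, 0.2767, 0.0394]
tcp_rot: [0.997, 0.071, 0.0, -0.0]
force: [0.0, 0.4, 0.4]
opening: 0.0009
```

>>> arm_command(
  steps=[
    {"xyz": [0,0,0],"delta_rot": [0,0,0],"gripper": 1},
    {"xyz": [0,0,0],"delta_rot": [0,0,0],"gripper": 1},
    {"xyz": [0,0,0],"delta_rot": [0,0,0],"gripper": 1},
    {"xyz": [0,0,0],"delta_rot": [0,0,0],"gripper": 1},
    {"xyz": [0,0,0],"delta_rot": [0,0,0],"gripper": 1},
  ],
)

```text
time: 14.3
tool_pos: [0.5796, 0.2767, 0.0393]
tcp_rot: [0.997, 0.071, -0.0, -0.0]
force: [0.4, 0.2, 0.2]
opening: 0.0002
```

>>> arm_command(
  steps=[
    {"xyz": [0,0,0],"delta_rot": [0,0,0],"gripper": 1},
    {"xyz": [0,0,0],"delta_rot": [0,0,0],"gripper": 1},
    {"xyz": [0,0,0],"delta_rot": [0,0,0],"gripper": 1},
    {"xyz": [0,0,0],"delta_rot": [0,0,0],"gripper": 1},
    {"xyz": [0,0,0],"delta_rot": [0,0,0],"gripper": 1},
  ],
)

```text
time: 14.8
tool_pos: [0.5796, 0.2767, 0.0393]
tcp_rot: [0.997, 0.071, -0.0, 0.0]
force: [-0.0, -1.8, 0.2]
opening: 0.0005
```

>>> arm_command(
  steps=[
    {"xyz": [0,0,0],"delta_rot": [0,0,0],"gripper": 1},
    {"xyz": [0,0,0],"delta_rot": [0,0,0],"gripper": 1},
    {"xyz": [0,0,0],"delta_rot": [0,0,0],"gripper": 1},
    {"xyz": [0,0,0],"delta_rot": [0,0,0],"gripper": 1},
    {"xyz": [0,0,0],"delta_rot": [0,0,0],"gripper": 1},
  ],
)

```text
time: 15.3
tool_pos: [0.5796, 0.2767, 0.0393]
tcp_rot: [0.997, 0.071, -0.0, -0.0]
force: [0.4, -0.3, 0.1]
opening: 0.0004
```

>>> arm_command(
  steps=[
    {"xyz": [0,0,-2],"delta_rot": [0,0,0],"gripper": 1},
    {"xyz": [0,0,-4],"delta_rot": [0,0,0],"gripper": 1},
    {"xyz": [0,0,-4],"delta_rot": [0,0,0],"gripper": 1},
    {"xyz": [0,0,-2],"delta_rot": [0,0,0],"gripper": 1},
    {"xyz": [0,0,0],"delta_rot": [0,0,0],"gripper": 1},
  ],
)

```text
time: 15.8
tool_pos: [0.5816, 0.2776, 0.163]
tcp_rot: [0.997, 0.071, 0.003, -0.001]
force: [-0.3, 0.2, -0.4]
opening: 0.0004
```

Run:
```python
from h import *
st()
for n in("top","side"):cv2.imwrite(f"pics/{n}11.png",env.snapshot(n)[:,:,::-1])
```

```text
t 15.8 p [0.5816 0.2776 0.163 ] case [0.0526 0.3982] toolx [0.99  0.142 0.006] z [ 0.006  0.003 -1.   ] F [-0.35  0.24 -0.41] op 0.00040267988250936634 q [0.44 0.43 1.64 0.   1.07 1.87]
```

View pics/top11.png

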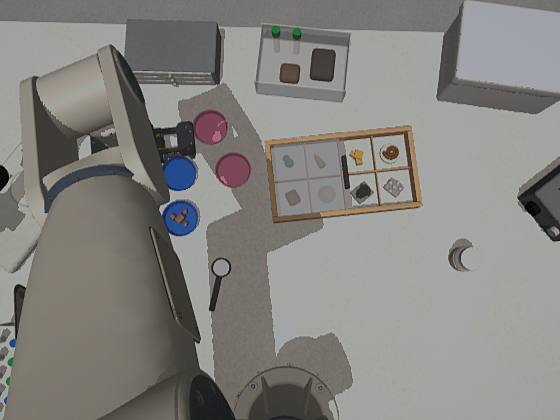

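View pics/side11.png

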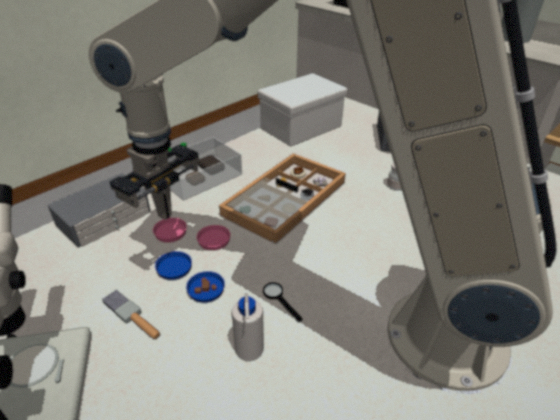

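The last views show the cover open (strip at (346,172)) and the ammonite, specimens, dishes, brush, bottle, loupe and jar where they began. The arm is clear of everything, so I hand the job in.

Run:
```python
from h import *
st();print(env.close_job())
```

```text
t 15.9 p [0.5795 0.2766 0.1591] case [0.0503 0.3975] toolx [0.99  0.142 0.   ] z [ 0.  0. -1.] F [-0.04  0.53  0.28] op 0.00039543271780698646 q [ 0.44  0.43  1.64 -0.    1.06  1.87]
the job is handed in; nothing more can be done
None
```

I pushed the cover open by its black strip and pointed at the ammonite, then at the middle of the empty blue dish. I handed the job in at 15.9 s; no verdict was reported.

- **Cover:** I pushed until it hit its stop. The wrist force rose to about 16 N with no further travel, and the strip then lay where a fully open cover should be.
- **Ammonite:** I held the fingertips about 2 cm above it for 2 s. The top and wrist cameras agreed on its position to about 3 mm.
- **Empty blue dish:** I held about 2 cm above the middle of its rim for 2 s. The prediction and the picture agreed within about 3 pixels.

In the last top and side pictures the cover was open, and the specimens, dishes and other items looked unmoved by eye. I did not measure their displacement. The arm was clear of everything, with wrist force near zero. No check failed.

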